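Dock the tube carrier on the loading deck

TASK

With a fingertip, push the white tube carrier along its rails on the grey loading deck until it drops into its locating notches and lies flat on the rails; only slide it, never lift it off the deck or tip it. Then push the red latch all the way over the carrier's front edge to lock it, and move the hand clear. Leave the amber bottle, the jar and the marker pen where they are.

Things in the scene. Friction and masses are not known exactly. Their poses are not given: they have to be found in the camera images.
- deck: Grey deck fixed to the bench, 150 (x) by 410 mm (y, from -210 to +200), yaw -0.3 to 0.3 rad. Origin at bench level, z up; +y runs along the rails, the way the carrier must slide. Light blue rails, tops 22 mm up, have notches. Aluminium guides 34 mm high (inner faces x = +-46.5 mm, 7 mm thick) keep the carrier straight with 1.5 mm play a side. Black latch housing at the +y end, 32 mm high.
- seat (a point): Point fixed on the deck (x = 0, y = +50 mm, 22 mm above the bench) where the carrier's origin lies once it has dropped into its notches. The notches leave 5 mm play along y in all. When the feet reach them the board drops 6 mm and then stops against the notch walls: the push is felt to stiffen suddenly.
- carrier: Loose white board, 90 (x) by 140 (y) by 10 mm, about 0.35 kg, axes along the deck's. Origin: centre of the board's underside. On it a navy tube block (y -43 to +37 mm, top 36 mm above origin) and a yellow lip at the -y end. Four 6 mm black feet slide on the rails: origin 28 mm above the bench while sliding, 22 mm when seated. Starts at deck y -130 to -60 mm; slides at a few newtons.
- push_face (a point): Centre of the outer (-y) face of the yellow push lip on the carrier, at carrier y = -70 mm, 27 mm above the carrier's origin. The lip is 70 mm wide (x), 8 mm thick (y) and rises from 10 to 44 mm above the carrier's origin. This face is flush with the board's end and free to be pushed in the deck's +y direction.
- latch (a joint): Travel of the red latch along the deck's -y: 0 = drawn back (open), 0.030 m = fully home against its stop, tongue 15 mm over the front edge of the seated carrier. Starts at 0 to 0.005, stays where it is left; about 1.5 N moves it. The tongue (34 to 40 mm above the bench) passes 2 mm above the seated board and cannot pass over one that has not dropped.
- latch_face (a point): Point on the outer (+y) face of the red latch's upright thumb block, 58 mm above the bench, at deck x = 0, y = +179 mm when the joint is 0; moves with the latch. The block is 34 mm wide (x), 12 mm thick (y) and rises from 34 to 72 mm above the bench; push this face in the deck's -y direction. The housing below it is 32 mm high.
- reagent: Amber bottle with blue cap, 64 mm diameter, 105 mm tall, standing beyond the deck (deck +x side). Origin at the centre of its underside. Leave alone.
- sample_jar: Clear jar with blue cap, 52 mm diameter, 70 mm tall, standing beyond the deck (deck +x side). Origin at the centre of its underside. Leave alone.
- marker: White marker pen with black cap, 130 mm long, 16 mm thick, lying on the bench beside the deck (deck +x side), along its own y axis. Origin on the bench at its middle. Leave alone.
Mind the look-alikes: they are no part of the job. What is shaped like the carrier but turquoise is not meant.

How it is judged:
On the way, in this order (a step that is already met when the one before it is completed fails the run):
1. the carrier has dropped into its notches and lies flat (y of carrier in the frame of deck between 0.045 and 0.055 m and z of carrier in the frame of deck between 0.019 and 0.0245 m and angle between carrier's own z axis and vertical below 0.03 rad and angle between the y axis of carrier and the y axis of deck, either way round below 0.06 rad), for 0.2 s.
2. the latch is home over the seated carrier (all of step 1 and value of joint latch above 0.025 m), for 0.2 s.
At the end, for the whole second after the job is handed in: The carrier rests in its notches (origin within 5 mm of the seat along the rails, board within 2.5 mm of lying on the rails, tilt under 0.03 rad), at rest, with the latch at least 25 mm of its 30 mm home (all of step 2 and linear speed of carrier below 0.02 m/s); the robot touches nothing.
It fails at once if the carrier is lifted off the rails (more than 14 mm above sliding height) (z of carrier in the frame of deck above 0.042 m).
It fails at once if the carrier is tipped by more than 0.25 rad (angle between carrier's own z axis and vertical above 0.25 rad).
It fails at once if the reagent is displaced more than 25 mm or tipped over (distance of reagent from where it was at the start of the episode above 0.025 m or angle between reagent's own z axis and vertical above 0.3 rad).
It fails at once if the sample_jar is displaced more than 25 mm or tipped over (distance of sample_jar from where it was at the start of the episode above 0.025 m or angle between sample_jar's own z axis and vertical above 0.3 rad).
It fails at once if the marker is displaced more than 25 mm or tipped over (distance of marker from where it was at the start of the episode above 0.025 m or angle between marker's own z axis and vertical above 0.3 rad).
It also fails if it takes over 51 s, if anything falls off the work surface, if the arm or the gripper's body presses on something with over 40 N, if the wrist force passes 120 N, or if a joint passes its speed limit or range.

ROBOT

A 7-joint arm with a two-finger parallel gripper is mounted at the origin on the work surface. World frame = base frame: x ahead of the robot, y to its left, z up, the work surface at z = 0. Lengths are in m, angles in rad, forces in N, time in s.
With the tool pointing down it reaches from about 0.425 to 0.875 m from the base axis. Payload 4.7 kg.
Tool frame: the origin (TCP) lies at the very end of the fingers, on their centre line; the grasp point (between the pads) lies 19 mm behind it; z points along the fingers, y is the line along which they close (so a half turn about z gives the same grasp; the last joint's range is limited). The gripper opens to 87 mm and grips with 3 to 60 N. Pads are 19 mm wide; open, the fingers measure 117 mm over their backs; the gripper's body (75 mm by 190 mm) begins 51 mm behind the grasp point.
Start: joints at [-1.207, 0.321, -0.07, 1.45, 0.023, 1.371, -0.057], TCP at [0.223, 0.611, 0.223] pointing down, gripper open.
Joint ranges: [-2.86, 2.86], [-0.3, 2.09], [-1.38, 1.24], [0.06, 2.45], [-1.56, 4.7], [0.09, 2.05], [-2.69, 2.69]. Speed limits (rad/s): [2.57, 2.57, 3.14, 3.14, 3.14, 3.14, 3.14].

INTERFACE

Orientations are given as a rotation vector (axis times angle).
In Python, from bench import ctrl, get_image, job gives the robot as it stands.
- The arm moves only by the shell command python3 -m crank 'ROWS' [FORCE]. ROWS is JSON, a list that holds one entry, the list of rows, each a list of 5 numbers: the shift along the tool's x, y, z in mm, then the turn about the tool's z in rad, then the closure, from -1 (fully open) to 1 (shut), so that 0 is half open. A call has 1 to 10 rows; each row shifts and turns the commanded pose from where the row before left it, along the tool's axes as they then stand; what a row does not reach is not made up. A row lasts 1/12 s, in which the tool goes at most 41.7 mm and 7.16 degrees, less where a joint would pass 70% of its speed; a pose out of reach is approached as far as the arm can. A call with a gripper value outside its range is refused whole. The fingers move at their own pace and stop on an object; FORCE is the grip in N (left out, the last holds). Time passes only in rows, so rows that do not move let the fingers close. It gives the time, the measured TCP pose, the force, the opening and the grip force at its end, in the units of the state.
- ctrl.get_state(): the state, without advancing time (a new reading comes with each control period).
- get_image(name): name is "scene" or "top" or "wrist"; returns a dict with "pixels" (420x560x3 uint8, red, green, blue), "fx", "fy", "cx", "cy" (pixels), "T" (4x4, takes a point from camera to world coordinates); the wrist camera has in their place "T_tool_cam" (4x4, takes a point from camera to tool coordinates, whose origin is the TCP and whose axes are the flange's). Camera axes: x right, y down, z forward; pixel columns grow to the right and rows downward; lengths in m; the calibration is good to about 2 mm. A picture is of the moment at which its call begins: read the wrist's pose just before it. There is no depth.
- job.close_job(): hands the job in; it is judged then, once.
The state is a dict: "time": time; "joint_positions": joint angles; "qd": joint speeds; "joint_torque": joint torques, N m; "position": TCP position; "tool_rot": TCP orientation; "ft_force": force on the tool from outside, world axes, zero at the start; "torque": the same for the moment, N m; "grip_width": opening from 0.0 (shut) to 1.0 (fully open); "grip_force": force on a finger pad.
Only numpy, scipy, OpenCV 4.12 (cv2) and the standard library are available. Lean on these libraries where they do the work, as an engineer would, in place of code of your own. Each camera call takes 0.05 s, during which the arm holds its last target. There are 200 camera calls.

## Working session

There is one attempt and no reset: what is moved stays moved. The work goes in short steps, Python scripts to look and compute and a shell command to move; the robot and the scene stay as the last step left them, time stands still between calls to the robot, and variables do not carry over. Pictures are saved under pics/ and viewed, at most 10 in all, crops included, and the job is handed in when it is done.

```bash
mkdir -p pics
python3 - <<'E'
from bench import ctrl,get_image
import cv2,numpy as np
s=ctrl.get_state();print({k:np.round(s[k],3) for k in('time','position','tool_rot','ft_force','grip_width')})
for n in('top','scene'):
    g=get_image(n);cv2.imwrite(f'pics/{n}0.png',g['pixels'][:,:,::-1]);print(n,g['fx'],g['cx'],g['cy'],np.round(g['T'],3).tolist())
E
```

```text
{'time': np.float64(0.0), 'position': array([0.223, 0.61 , 0.221]), 'tool_rot': array([-5.470e-01, -3.093e+00,  3.000e-03]), 'ft_force': array([-0.77 , -0.047,  1.037]), 'grip_width': np.float64(1.0)}
top 465.58927063812513 286.1215868707516 214.30493271681834 [[0.041, -0.977, 0.207, 0.451], [-0.999, -0.038, 0.014, -0.028], [-0.006, -0.208, -0.978, 0.934], [0.0, 0.0, 0.0, 1.0]]
scene 517.1190214405415 283.09450023993276 218.38806511715714 [[0.615, 0.493, -0.615, 1.271], [0.788, -0.383, 0.482, -0.524], [0.002, -0.781, -0.624, 0.726], [0.0, 0.0, 0.0, 1.0]]
```

View pics/top0.png

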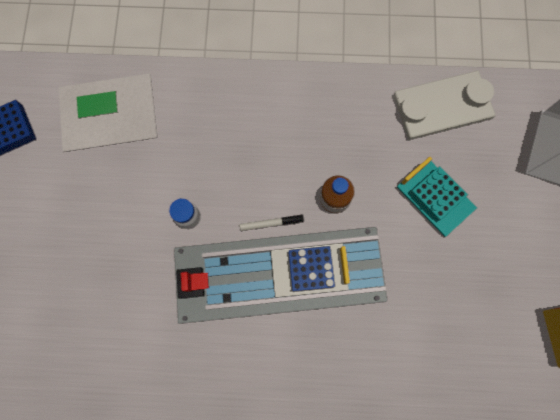

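View pics/scene0.png

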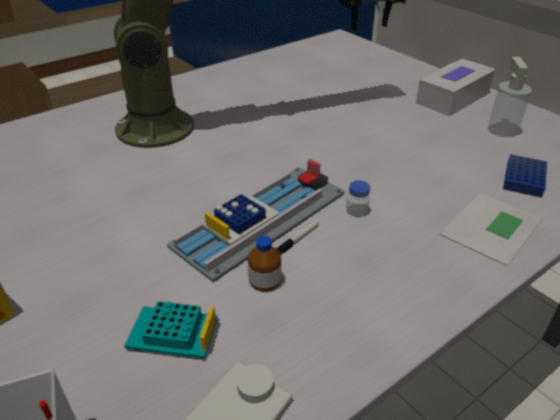

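The top view shows the deck spanning about (174,247)–(386,303), with the red latch at (190,282) and the yellow lip at (345,264). The bottle is at (339,190), the jar at (183,211) and the marker at (270,222). Next I'll enlarge the deck.

```bash
cat > h.py <<'E'
import numpy as np,cv2
from bench import ctrl,get_image
def ray(g,u,v,z):
    T=np.array(g['T']);d=T[:3,:3]@[(u-g['cx'])/g['fx'],(v-g['cy'])/g['fy'],1];o=T[:3,3]
    return o+d*(z-o[2])/d[2]
def proj(g,p):
    T=np.array(g['T']);c=T[:3,:3].T@(np.array(p)-T[:3,3]);return [g['cx']+g['fx']*c[0]/c[2],g['cy']+g['fy']*c[1]/c[2]]
E
python3 - <<'E'
from h import *
g=get_image('top');p=g['pixels']
cv2.imwrite('pics/crop.png',cv2.resize(p[170:330,165:395],None,fx=3.4,fy=3.4,interpolation=cv2.INTER_CUBIC)[:,:,::-1])
h=cv2.cvtColor(p,cv2.COLOR_RGB2HSV)
for n,lo,hi in(('yellow',(20,150,120),(35,255,255)),('red',(0,180,80),(6,255,255))):
    m=cv2.inRange(h,lo,hi);m[:225]=0;m[325:]=0;m[:,:170]=0;m[:,395:]=0
    c=max(cv2.findContours(m,0,1)[0],key=cv2.contourArea);print(n,cv2.boxPoints(cv2.minAreaRect(c)).round(1).tolist())
E
```

```text
yellow [[340.6000061035156, 247.1999969482422], [344.6000061035156, 246.6999969482422], [349.0, 281.8999938964844], [345.0, 282.3999938964844]]
red [[181.0, 272.0], [207.0, 272.0], [207.0, 290.0], [181.0, 290.0]]
```

View pics/crop.png

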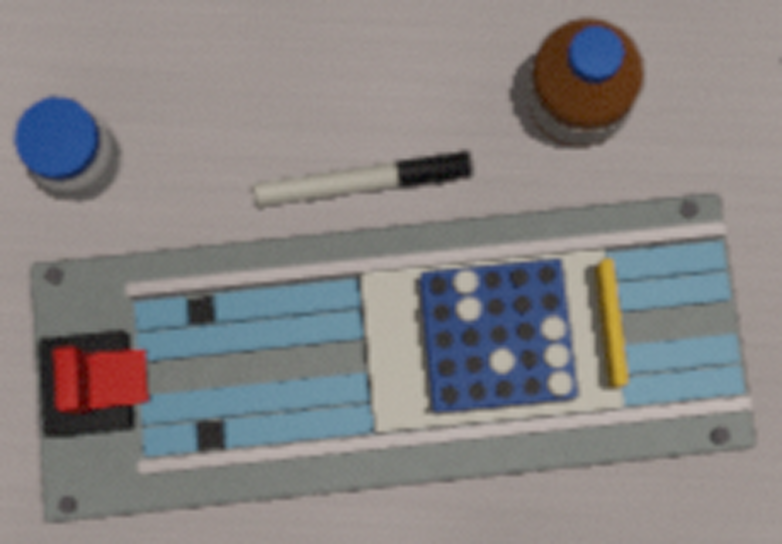

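Run:
```python
from h import *
from scipy.optimize import least_squares
g=get_image('top');C=lambda u,v:(u/3.4+165,v/3.4+170)
obs=[(.075,.2,0,C(32,262)),(.075,-.21,0,C(720,195)),(-.075,-.21,0,C(756,447)),(-.075,.2,0,C(45,521))]
def W(q,x,y,z): c,s=np.cos(q[2]),np.sin(q[2]);return [q[0]+c*x-s*y,q[1]+s*x+c*y,z]
f=lambda q:np.ravel([np.array(proj(g,W(q,x,y,q[3])))-o for x,y,z,o in obs])
r=least_squares(f,[.33,0,0,.008]);q=r.x;print(q,r.fun.round(1))
def D(p):c,s=np.cos(q[2]),np.sin(q[2]);d=np.array(p[:2])-q[:2];return (c*d[0]+s*d[1],-s*d[0]+c*d[1])
for u in((344.6,246.7),(349,281.9)):print('lip',np.round(D(ray(g,*u,.072)),4))
for u in((55,348),(75,346),(82,410),(60,412)):print('latch top',np.round(D(ray(g,*C(*u),.072)),4))
for n,u,z in(('cap',(57,137),.07),('bottle',(597,52),.105)):
    w=ray(g,*C(*u),z);print(n,w.round(3),np.round(D(w),3))
for u in((258,195),(470,165)):print('pen',np.round(D(ray(g,*C(*u),.008)),3))
print('lipface w',W(q,0,-.2,.05),'seat',W(q,0,.05,0),'latchface',W(q,0,.179,.058),'past',W(q,0,.149,.058))
from scipy.spatial.transform import Rotation as R
s=ctrl.get_state();print(R.from_rotvec(s['tool_rot']).as_matrix().round(3),s['position'],s['joint_positions'])
```

```text
[ 0.52591966 -0.00149979  0.14004281  0.0055035 ] [ 0.1  0.  -0.1 -0.4 -0.   0.4  0.1 -0. ]
lip [ 0.0329 -0.1315]
lip [-0.0325 -0.1314]
latch top [0.0158 0.1746]
latch top [0.0158 0.1637]
latch top [-0.0189  0.1618]
latch top [-0.0188  0.1737]
cap [0.635 0.183 0.07 ] [0.134 0.168]
bottle [ 0.686 -0.114  0.105] [ 0.143 -0.134]
pen [0.101 0.064]
pen [ 0.107 -0.064]
lipface w [np.float64(0.5538367658399207), np.float64(-0.1995417938207033), 0.05] seat [np.float64(0.518940388477323), np.float64(0.048010711411958805), 0] latchface [np.float64(0.5009338577582226), np.float64(0.17574780411201243), 0.058] past [np.float64(0.5051214230417344), np.float64(0.14604150348409298), 0.058]
[[-0.939  0.343 -0.   ]
 [ 0.343  0.939 -0.001]
 [-0.    -0.001 -1.   ]] [0.22270614 0.61031109 0.22186837] [-1.20689516  0.32155557 -0.07008438  1.45121056  0.02264131  1.37078956
 -0.05687809]
```

The deck is at (0.526, -0.0015) with yaw 0.140, and the lip's outer face is at deck y = -0.131. First I'll shut the fingers and line the tool up with the deck (tool y = deck y), then cross at height.

```bash
cat > s.py <<'E'
from h import *
from scipy.spatial.transform import Rotation as R
q=[.5259,-.0015,.14];s=ctrl.get_state();c,n=np.cos(q[2]),np.sin(q[2]);p=s['position'];d=p[:2]-np.array(q[:2]);f=s['ft_force']
M=R.from_rotvec(s['tool_rot']).as_matrix()
print('deck mm',np.round([1e3*(c*d[0]+n*d[1]),1e3*(-n*d[0]+c*d[1]),1e3*p[2]],1),'yaw err',round(np.arctan2(-M[0,1],M[1,1])-.14,3),'F deck',np.round([c*f[0]+n*f[1],-n*f[0]+c*f[1],f[2]],1),'t',round(s['time'],2),'w',round(s['grip_width'],2),'j',np.round(s['joint_positions'],2))
E
python3 -m crank '[[[0,0,0,-0.1225,1],[0,0,0,-0.1225,1],[0,0,0,-0.1225,1],[0,0,0,-0.1225,1],[0,0,0,0,1]]]' 20; python3 s.py
python3 -m crank '[[[-20,-36,0,0,1],[-20,-36,0,0,1],[-20,-36,0,0,1],[-20,-36,0,0,1],[-20,-36,0,0,1],[-20,-36,0,0,1],[-20,-36,0,0,1],[-20,-36,0,0,1],[-20,-36,0,0,1],[-20,-36,0,0,1]]]'; python3 s.py
```

```text
time: 0.62
position: [0.2228, 0.6105, 0.2223]
tool_rot: [0.225, -3.133, 0.001]
ft_force: [0.3, 0.3, -0.2]
grip_width: 0.707
grip_force: 0.0
deck mm [-214.8  648.3  222.3] yaw err 0.003 F deck [ 0.3  0.2 -0.2] t 0.62 w 0.71 j [-1.16  0.32 -0.13  1.45  0.04  1.37  0.42]
time: 1.45
position: [0.472, 0.2803, 0.2228]
tool_rot: [-0.214, 3.134, 0.001]
ft_force: [1.0, 0.4, 0.6]
grip_width: 0.016
grip_force: 0.0
deck mm [-14.1 286.6 222.8] yaw err -0.004 F deck [1.  0.2 0.6] t 1.45 w 0.02 j [-0.71  0.1   0.13  1.71 -0.01  1.33  1.14]
```

```bash
python3 -m crank '[[[-1.4,-41,0,0,1],[-1.4,-41,0,0,1],[-1.4,-41,0,0,1],[-1.4,-41,0,0,1],[-1.4,-41,0,0,1],[-1.4,-41,0,0,1],[-1.4,-41,0,0,1],[-1.4,-41,0,0,1],[-1.4,-41,0,0,1],[-1.4,-41,0,0,1]]]' >/dev/null; python3 s.py
python3 -m crank '[[[0,-35,0,0,1],[0,-32,0,0,1],[0,0,35,0,1],[0,0,35,0,1],[0,0,35,0,1],[0,0,35,0,1],[0,0,26,0,1],[0,0,0,0,1]]]'>/dev/null; python3 s.py
python3 -c "
from h import *
for n in ('top',):cv2.imwrite('pics/a.png',cv2.resize(get_image(n)['pixels'][170:330,165:425],None,fx=3,fy=3)[:,:,::-1])"
```

```text
deck mm [  -0.8 -123.4  222.9] yaw err -0.004 F deck [-0.2 -0.3  0.3] t 2.28 w 0.01 j [-0.28  0.12  0.5   1.71 -0.06  1.33  1.94]
deck mm [  -4.8 -186.3   50.8] yaw err -0.003 F deck [-0.3  1.1  0.3] t 2.95 w 0.0 j [-0.16  0.35  0.52  1.83 -0.2   1.02  2.15]
```

View pics/a.png

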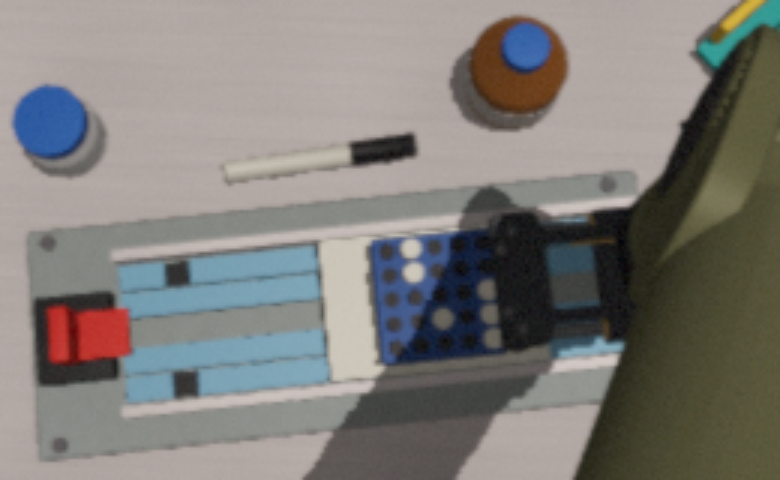

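The arm is clear of the bottle (its cap is at (527,47) in the crop), and the hand is behind the lip. Approaching and pushing.

```bash
python3 -m crank '[[[-4,10,4,0,1],[0,12,0,0,1],[0,10,0,0,1],[0,5,0,0,1],[0,5,0,0,1],[0,5,0,0,1],[0,5,0,0,1],[0,5,0,0,1]]]' >/dev/null; python3 s.py
python3 -m crank '[[[0,6,0,0,1],[0,6,0,0,1],[0,6,0,0,1],[0,6,0,0,1],[0,6,0,0,1],[0,6,0,0,1],[0,6,0,0,1],[0,6,0,0,1],[0,6,0,0,1],[0,6,0,0,1]]]'>/dev/null; python3 s.py
```

```text
deck mm [   3.9 -132.7   53.5] yaw err -0.001 F deck [-0.2 -2.8  2.6] t 3.67 w 0.0 j [-0.24  0.31  0.5   1.87 -0.17  1.    2.04]
deck mm [  3.4 -70.8  52.5] yaw err 0.0 F deck [-0.6 -2.6  2.2] t 4.5 w 0.0 j [-0.34  0.26  0.47  1.92 -0.14  0.99  1.91]
```

```bash
echo "print('toolz',M[:,2].round(3))">>s.py
python3 -m crank '[[[0,5,0,0,1],[0,5,0,0,1],[0,5,0,0,1],[0,3,0,0,1],[0,3,0,0,1],[0,3,0,0,1]]]'>/dev/null; python3 s.py
for i in 1 2 3; do python3 -m crank '[[[0,2,0,0,1],[0,2,0,0,1]]]'>/dev/null; python3 s.py; done
```

```text
deck mm [  3.3 -47.2  52.4] yaw err 0.0 F deck [-1.2 -2.1  1. ] t 5.0 w 0.0 j [-0.37  0.25  0.46  1.93 -0.13  0.99  1.86]
toolz [-0.  0. -1.]
deck mm [  3.3 -43.3  52.5] yaw err 0.0 F deck [-0.1 -2.7  0.6] t 5.17 w 0.0 j [-0.38  0.25  0.46  1.94 -0.13  0.99  1.85]
toolz [-0.  0. -1.]
deck mm [  3.3 -39.4  52.5] yaw err 0.0 F deck [-0.3 -1.9  0.9] t 5.33 w 0.01 j [-0.38  0.25  0.46  1.94 -0.13  0.99  1.84]
toolz [-0.  0. -1.]
deck mm [  3.3 -35.3  52.5] yaw err 0.0 F deck [-0.  -2.4  0.1] t 5.5 w -0.0 j [-0.39  0.24  0.45  1.94 -0.13  0.99  1.84]
toolz [-0.  0. -1.]
```

```bash
for i in 1 2 3; do python3 -m crank '[[[0,1,0,0,1],[0,1,0,0,1]]]'>/dev/null; python3 s.py|head -1; done
```

```text
deck mm [  3.4 -33.2  52.5] yaw err 0.0 F deck [ 0.6 -1.5 -0.1] t 5.67 w 0.0 j [-0.39  0.24  0.45  1.94 -0.13  0.99  1.83]
deck mm [  3.3 -31.3  52.5] yaw err 0.0 F deck [ 0.4 -1.1 -0.3] t 5.83 w 0.0 j [-0.39  0.24  0.45  1.94 -0.13  0.99  1.83]
deck mm [  3.3 -29.2  52.4] yaw err 0.0 F deck [-0.3 -2.4 -1.3] t 6.0 w 0.0 j [-0.4   0.24  0.45  1.94 -0.13  0.99  1.82]
```

```bash
for i in 1 2 3 4; do python3 -m crank '[[[0,1,0,0,1],[0,1,0,0,1]]]'>/dev/null; python3 s.py|head -1; done
python3 -c "
from h import *
for n in ('scene',):cv2.imwrite('pics/b.png',cv2.resize(get_image(n)['pixels'][140:300,150:370],None,fx=3.5,fy=3.5)[:,:,::-1])"
```

```text
deck mm [  3.3 -27.3  52.4] yaw err 0.0 F deck [-0.  -1.6 -0.5] t 6.17 w 0.0 j [-0.4   0.24  0.45  1.94 -0.12  0.98  1.82]
deck mm [  3.5 -25.7  52.6] yaw err 0.0 F deck [-1.  -3.2 -0.8] t 6.33 w 0.0 j [-0.4   0.24  0.45  1.94 -0.12  0.98  1.81]
deck mm [  3.8 -25.6  52.8] yaw err -0.001 F deck [ 1.  -6.7 -1.3] t 6.5 w 0.01 j [-0.4   0.24  0.45  1.94 -0.12  0.98  1.81]
deck mm [  3.7 -25.5  53. ] yaw err -0.001 F deck [ -0.5 -10.5  -0.2] t 6.67 w 0.01 j [-0.41  0.24  0.45  1.95 -0.12  0.98  1.81]
```

View pics/b.png

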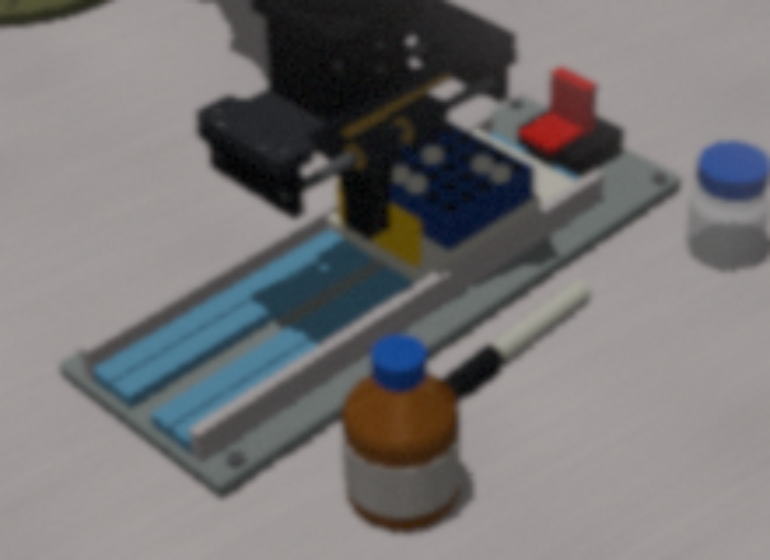

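The carrier's white board has stopped near the latch, with the fingertip still on the yellow lip (crop (370,190)). The force rose suddenly with no further motion, so it looks seated. I'll back off, lift, and check it from above while crossing to the latch side.

```bash
python3 -m crank '[[[0,-15,0,0,1],[0,-20,0,0,1],[0,0,-35,0,1],[0,0,-35,0,1],[0,0,-30,0,1],[4,30,0,0,1],[0,40,0,0,1],[0,40,0,0,1],[0,40,0,0,1],[0,40,0,0,1]]]'>/dev/null; python3 s.py
python3 -m crank '[[[0,40,0,0,1],[0,40,0,0,1],[0,35,0,0,1],[0,20,0,0,1],[0,0,0,0,1]]]'>/dev/null; python3 s.py
python3 - <<'E'
from h import *
g=get_image('top');p=g['pixels']
cv2.imwrite('pics/c.png',cv2.resize(p[170:330,140:395],None,fx=3,fy=3,interpolation=cv2.INTER_CUBIC)[:,:,::-1])
h=cv2.cvtColor(p,cv2.COLOR_RGB2HSV);m=cv2.inRange(h,(20,150,120),(35,255,255));m[:225]=0;m[325:]=0;m[:,:170]=0;m[:,395:]=0
b=cv2.boxPoints(cv2.minAreaRect(max(cv2.findContours(m,0,1)[0],key=cv2.contourArea)));print(b)
c,n=np.cos(.14),np.sin(.14)
for z in(.066,.072):
  for u in b:
    d=ray(g,*u,z)[:2]-[.5259,-.0015];print(z,np.round([c*d[0]+n*d[1],-n*d[0]+c*d[1]],4))
E
```

```text
deck mm [ -1.1 136.3 153.1] yaw err 0.0 F deck [ 0.9 -0.5 -0.2] t 7.55 w 0.01 j [-0.61  0.1   0.32  1.87 -0.03  1.18  1.43]
toolz [ 0.     0.002 -1.   ]
deck mm [ -2.5 276.3 152.5] yaw err 0.01 F deck [ 0.1 -0.1 -0. ] t 7.97 w 0.0 j [-0.75  0.17  0.21  1.79 -0.04  1.19  1.2 ]
toolz [-0.002  0.004 -1.   ]
[[279.09836 254.08203]
 [282.70493 253.75415]
 [285.9836  289.8197 ]
 [282.37704 290.14758]]
0.066 [ 0.0322 -0.0086]
0.066 [ 0.0321 -0.0154]
0.066 [-0.0349 -0.0149]
0.066 [-0.0348 -0.0082]
0.072 [ 0.0314 -0.0087]
0.072 [ 0.0314 -0.0154]
0.072 [-0.0352 -0.0149]
0.072 [-0.0351 -0.0083]
```

View pics/c.png

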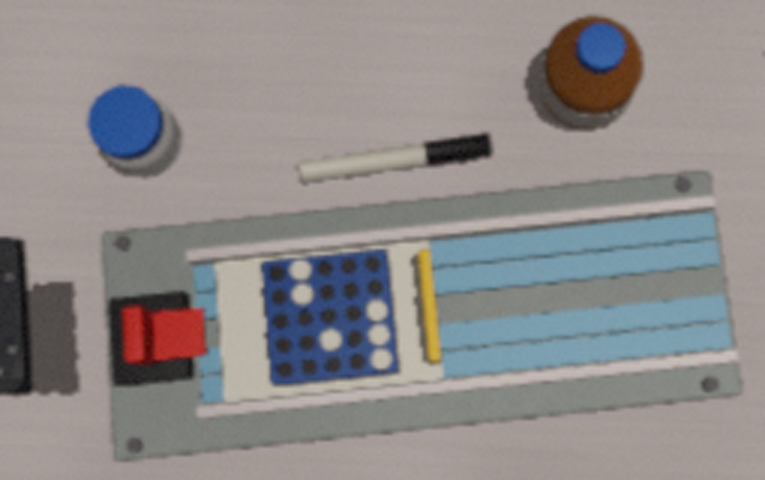

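The carrier is seated: the lip face is at deck y ≈ -0.015, so the origin is about +0.053 to +0.055, against the far notch wall. The red latch is open at crop (135,335). Now I'll descend behind the latch and push.

```bash
python3 -m crank '[[[0,0,35,0,1],[0,0,35,0,1],[0,0,30,0,1],[0,-25,0,0,1],[0,-25,0,0,1],[0,-20,0,0,1],[0,0,0,0,1]]]'>/dev/null; python3 s.py
python3 -m crank '[[[0,-4,0,0,1],[0,-4,0,0,1],[0,-4,0,0,1],[0,-4,0,0,1],[0,-4,0,0,1],[0,-4,0,0,1]]]'>/dev/null; python3 s.py|head -1
for i in 1 2 3 ; do python3 -m crank '[[[0,-2,0,0,1],[0,-2,0,0,1]]]'>/dev/null; python3 s.py|head -1; done
```

```text
deck mm [ -0.7 191.7  52.4] yaw err -0.008 F deck [-0.1 -0.1  0.2] t 8.6 w 0.01 j [-0.65  0.23  0.26  1.94 -0.07  0.98  1.35]
toolz [-0.001 -0.003 -1.   ]
deck mm [ -0.5 175.2  52.8] yaw err 0.001 F deck [-0.8  1.1  0.5] t 9.1 w 0.0 j [-0.62  0.22  0.27  1.95 -0.07  0.98  1.39]
deck mm [ -0.5 170.7  52.7] yaw err 0.001 F deck [1.1 1.4 0.7] t 9.27 w 0.01 j [-0.62  0.22  0.27  1.95 -0.07  0.98  1.4 ]
deck mm [ -0.5 166.6  52.7] yaw err 0.001 F deck [-0.1  1.1  1.9] t 9.43 w 0.0 j [-0.61  0.22  0.28  1.95 -0.07  0.98  1.41]
deck mm [ -0.5 162.4  52.6] yaw err 0.0 F deck [0.1 1.6 1.5] t 9.6 w 0.01 j [-0.61  0.22  0.28  1.95 -0.07  0.98  1.41]
```

```bash
for i in 1 2 3 4; do python3 -m crank '[[[0,-1.5,0,0,1],[0,-1.5,0,0,1]]]'>/dev/null; python3 s.py|head -1; done
```

```text
deck mm [ -0.5 159.3  52.6] yaw err 0.0 F deck [0.4 1.3 0.8] t 9.77 w 0.01 j [-0.6   0.22  0.28  1.95 -0.07  0.98  1.42]
deck mm [ -0.5 158.8  52.7] yaw err 0.001 F deck [ 0.5 10.   0.5] t 9.93 w 0.01 j [-0.6   0.22  0.28  1.96 -0.07  0.98  1.43]
deck mm [ -0.5 158.7  52.8] yaw err 0.003 F deck [ 0.5 14.9 -0.7] t 10.1 w 0.0 j [-0.6   0.21  0.28  1.96 -0.08  0.98  1.43]
deck mm [ -0.5 158.6  52.9] yaw err 0.004 F deck [ 0.1 19.9 -2.4] t 10.27 w 0.01 j [-0.6   0.21  0.28  1.96 -0.08  0.98  1.44]
```

The latch hit its stop at 158.6 mm, as predicted for fully home. Retreating.

```bash
python3 -m crank '[[[0,20,0,0,1],[0,35,0,0,1],[0,0,-35,0,1],[0,0,-35,0,1],[0,0,-30,0,1],[0,35,0,0,1],[0,35,0,0,1],[0,0,0,0,1],[0,0,0,0,1]]]'>/dev/null; python3 s.py
python3 - <<'E'
from h import *
g=get_image('top');p=g['pixels']
cv2.imwrite('pics/d.png',cv2.resize(p[170:330,140:395],None,fx=3,fy=3,interpolation=cv2.INTER_CUBIC)[:,:,::-1])
E
```

```text
deck mm [ -1.4 277.1 152.1] yaw err 0.004 F deck [ 0.4 -0.5 -0.5] t 11.02 w 0.01 j [-0.75  0.17  0.21  1.78 -0.04  1.19  1.19]
toolz [-0.001 -0.001 -1.   ]
```

View pics/d.png

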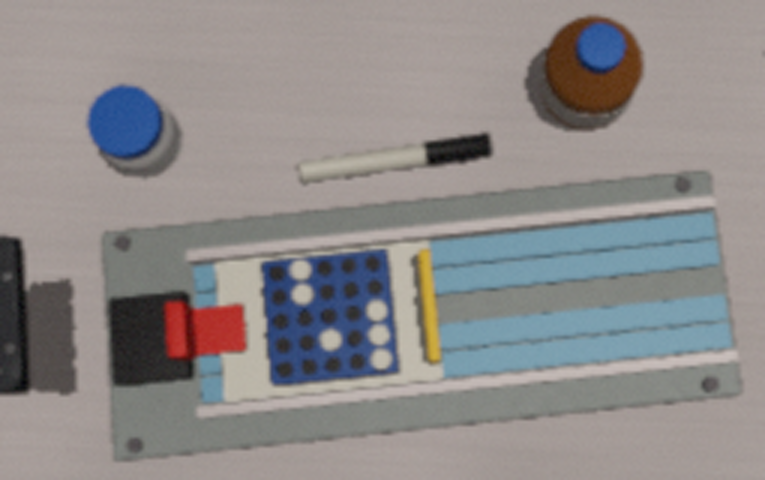

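The latch tongue now lies over the board's front edge (crop (220,328)). The hand is clear, and the bottle, jar and marker haven't moved.

```bash
python3 -c "
from bench import job
print(job.close_job())"
```

```text
the job is handed in; nothing more can be done
None
```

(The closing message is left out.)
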